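# Shut the drive hold-down and angle the power supply out of a slim desktop computer

### The job

In the opened desktop computer, a drive has just been laid in its cradle: swing the raised hold-down frame fully shut over it. Then take out the long power supply, which is caught under the drive shelf at one end and the rear lip at the other: tilt its rear end up, draw it out diagonally through the opening, and finish while still holding it in the gripper, motionless, its whole length a few centimetres clear above the computer and touching nothing else. Do not knock the mainboard and its cooler, leave the drive in its cradle, and leave the rest of the bench as it is.

Things in the scene. Friction and masses are not known exactly. Their poses are not given: they have to be found in the camera images.
- case: Slim desktop computer lying flat, fixed, cover off: dark steel tray open at the top. Origin on the table under its middle; x runs from the front (black bezel, x -161 to -141 mm, 296 wide, 98 high) to the rear, z up. Inside floor z = 3; side walls' inner faces y = +-142, tops z = 96. The power supply's bay is the side y 5 to 142, otherwise empty.
- shelf_edge (a point): middle of the rear edge of the aluminium drive shelf over the bay: case (-60, 70, 79) mm, axes as the case. The shelf crosses the whole case, x -138 (the front sheet) to -60, underside z = 79, top 82; below it a leg at y 2 to 5. It carries two drive cradles, at y = +70 (hold-down open) and y = -75 (loaded, hold-down shut, top z = 92.5).
- rear_lip (a point): middle of the inner edge of the rear lip over the bay: case (136, 70, 96) mm, axes as the case. The lip, 3 mm thick (z 93 to 96), runs along the top of the whole rear panel, whose inner face is x = 148. Shelf edge to lip edge, the opening is 196 mm long.
- case_slot (a point): middle of the opening over the power supply's bay, at wall-top height: case (38, 70, 96) mm; axes as the case
- mainboard: mainboard in the other half of the case, fixed, not to be hit: green board, case x -50 to 140, y -141 to 1 mm, top z = 9; square fan cooler x -5 to 85, y -103 to -13, top z = 61; two upright memory modules, y -130 to -116, top z = 40; steel socket block x 122 to 144, y -122 to -2, top z = 33. Origin and axes as the case.
- gate (a joint): angle of the open drive hold-down, an aluminium frame. 0 = shut, level over the drive, free edge towards the front bezel; grows as the free edge rises and swings to the rear; pi/2 upright, at most 1.95. Starts at 1.35 to 1.85, in the way of a hand over the power supply. A light friction hinge (0.05 N m) holds it where it is left.
- gate_hinge (a point): middle of the hold-down's hinge line: case (-61, 70, 90) mm, parallel to the case's y axis; fixed, axes as the case
- gate_edge (a point): middle of the hold-down's free edge, 73 mm from the hinge; moves with it. The frame is 73 x 110 mm, 2.5 thick (shut: z 90 to 92.5), with a window from 13 to 46 mm off the hinge, 94 mm wide, and a solid end bar from 46 to 73 mm; a finger lip 6 mm high, 30 wide, stands on the end bar's edge (upper side when shut).
- drive: flat drive, 70 (x) x 100 (y) x 7 mm, 70 g, loose in the cradle under the open hold-down: at case (-100, 70) mm, underside on the shelf at z = 82. Origin: centre of the underside
- psu: power supply: long plain steel box 230 (x) x 52 (y) x 50 (z) mm, 0.55 to 0.85 kg, centre of mass at its centre. Origin: centre of the underside; x runs from its front end (slots, 25 to 31 mm under the drive shelf) to its rear end (mains inlet, at the rear panel). Lies loose, unplugged, on the case floor along the case's x, centre at case x 24 to 30, y 54 to 62 mm. Can be taken across its width.
- psu_front (a point): middle of the lower edge of the power supply's front end (its x = -115 mm, z = 0)
- psu_rear (a point): middle of the lower edge of the power supply's rear end (its x = +115 mm, z = 0)
- dish: round steel screw dish, 62 mm across, 14 mm high, standing on the shut hold-down of the other cradle (case x about -98, y about -75); leave it. Origin: centre of the underside
- screwdriver: screwdriver, 190 mm, lying on the table left of the computer; leave it
- spudger: black nylon pry tool, 145 mm long, lying on the table right of the computer; leave it
- jar: small jar, 52 mm across, 55 mm high, on the table left of the computer; leave it
- fan: spare fan, 60 x 60 x 15 mm, on the table left of the computer; leave it
- memory: spare memory module, 133 x 31 x 4 mm, on the table to the left; leave it
- parts_tray: white open tray, 120 x 80 x 25 mm, on the table right of the computer; leave it

How it is judged (in metres and radians):
On the way, in this order (a step that is already met when the one before it is completed fails the run):
1. the hold-down is shut over the drive (within 0.08 rad) with the power supply still lying in the case (value of joint gate below 0.08 rad and height (world z) of each of psu_rear, psu_front below 0.05 m), for 0.2 s.
2. the power supply is tilted through the opening: its rear end above the case's walls, its front end still inside, in the fingers (height (world z) of psu_rear above 0.097 m and height (world z) of psu_front below 0.079 m and contact force between psu and the fingers above 2 N), for 0.1 s.
At the end, for the whole second after the job is handed in: Held still in the fingers over the computer (centre within 300 mm of the opening's middle, from above), both ends of the power supply over 112 mm above the table (16 mm over the walls), not touching the case; hold-down shut within 0.08 rad, drive in its cradle (height (world z) of each of psu_front, psu_rear above 0.112 m and contact force between psu and the fingers above 2 N and contact force between psu and case below 0.2 N and linear speed of psu below 0.03 m/s and horizontal distance between psu and case_slot below 0.3 m and value of joint gate below 0.08 rad and horizontal distance between drive and gate_hinge below 0.05 m and z of drive in the frame of case between 0.078 and 0.088 m); the arm keeps its last pose, push and grip.
It fails at once if the mainboard or its cooler is struck (over 8 N) (contact force between mainboard and anything else above 8 N).
It fails at once if the screw dish is pushed more than 25 mm (distance of dish from where it was at the start of the episode above 0.025 m).
It fails at once if a thing lying on the bench is moved more than 30 mm (distance of any of screwdriver, spudger, jar, fan, memory, parts_tray from where it was at the start of the episode above 0.03 m).
It also fails if it takes over 51 s, if anything falls off the work surface, if the arm or the gripper's body presses on something with over 40 N, if the wrist force passes 120 N, or if a joint passes its speed limit or range.

### The arm

A 6-joint arm with a two-finger parallel gripper is mounted at the origin on the work surface. World frame = base frame: x ahead of the robot, y to its left, z up, the work surface at z = 0. Lengths are in mm, angles in degrees, forces in N, time in s.
With the tool pointing down it reaches from about 275 to 750 mm from the base axis. Payload 10.2 kg.
Tool frame: the origin (TCP) lies at the very end of the fingers, on their centre line; the grasp point (between the pads) lies 19 mm behind it; z points along the fingers, y is the line along which they close (so a half turn about z gives the same grasp; the last joint's range is limited). The gripper opens to 88 mm and grips with 3 to 60 N. Pads are 18 mm wide; open, the fingers measure 123 mm over their backs; the gripper's body (75 mm by 187 mm) begins 45 mm behind the grasp point.
Start: joints at [52.575, 17.928, 85.812, -0, 76.261, -12.8], TCP at [218.775, 477.251, 238.72] pointing down, gripper open.
Joint ranges: [-168.41, 168.41], [-55.51, 124.54], [10.69, 146.95], [-70.63, 250.63], [1, 178], [-165.06, 165.06]. Speed limits (degrees/s): [136.94, 136.94, 172.46, 180, 180, 180].

### API

Orientations are given as [roll, pitch, yaw] about the fixed x, y, z axes, in that order (R = Rz(yaw) Ry(pitch) Rx(roll)).
In Python, from plant import manip, cams, sense gives the robot as it stands (manip), with the cameras (cams) and the readings as plain functions.
- The arm moves only by the shell command python3 shift.py 'ROWS' [FORCE]. ROWS is rows parted by semicolons, their numbers by spaces, 1 to 10 of them, each of 7 numbers: the opening from 0.0 (shut) to 1.0 (fully open), then dx, dy, dz in mm, then a rotation vector rx, ry, rz in degrees; each row shifts and turns the commanded pose from where the row before left it, along the tool's axes as they then stand; what a row does not reach is not made up. A row lasts 1/8 s, in which the tool goes at most 62.5 mm and 10.7 degrees, less where a joint would pass 70% of its speed; a pose out of reach is approached as far as the arm can. The fingers move at their own pace and stop on an object; FORCE is the grip in N (left out, the last holds). Time passes only in rows, so rows that do not move let the fingers close. It prints the time, the measured TCP pose, the force, the opening and the grip force at its end.
- sense(): the state, without advancing time (a new reading comes with each control period).
- cams.grab_frame(name): name is "scene" or "top" or "wrist"; returns a dict with "image" (400x640x3 uint8, blue, green, red), "camera_matrix" (3x3 intrinsics, pixels), "R" (3x3) and "t" (3): a world point X has camera coordinates R X + t. Camera axes: x right, y down, z forward; pixel columns grow to the right and rows downward; lengths in mm; the calibration is good to about 2 mm. A picture is of the moment at which its call begins. There is no depth.
- manip.finish_job(): hands the job in; it is judged then, once.
The state is a dict: "time": time; "joint_positions": joint angles; "joint_velocities": joint speeds; "tau": joint torques, N m; "tcp_pos": TCP position; "orientation": TCP orientation; "contact_force": force on the tool from outside, world axes, zero at the start; "torque": the same for the moment, N m; "grip_width": opening from 0.0 (shut) to 1.0 (fully open); "finger_force": force on a finger pad.
Only numpy, scipy, OpenCV 4.12 (cv2) and the standard library are available. Lean on these libraries where they do the work, as an engineer would, in place of code of your own. Each camera call takes 0.05 s, during which the arm holds its last target. There are 200 camera calls.

## Working session

There is one attempt and no reset: what is moved stays moved. The work goes in short steps, Python scripts to look and compute and a shell command to move; the robot and the scene stay as the last step left them, time stands still between calls to the robot, and variables do not carry over. Pictures are saved under pics/ and viewed, at most 10 in all, crops included, and the job is handed in when it is done.

```bash
ls; mkdir -p pics; python3 - <<'E'
from plant import manip, cams, sense
import cv2
for n in("scene","top"):
    f=cams.grab_frame(n); cv2.imwrite(f"pics/{n}0.png",f["image"])
    print(n,f["camera_matrix"].tolist(),f["R"].round(4).tolist(),f["t"].round(1).tolist())
print(sense())
E
```

```text
pics
plant.py
shift.py
scene [[416.1408731504034, 0.0, 322.76337776637064], [0.0, 416.1408731504034, 200.04638047022766], [0.0, 0.0, 1.0]] [[0.8966, 0.4426, -0.0139], [0.2624, -0.5564, -0.7884], [-0.3566, 0.7033, -0.615]] [-546.3, -61.0, 1762.0]
top [[371.35960461596744, 0.0, 318.5165202918109], [0.0, 371.35960461596744, 196.8862738837654], [0.0, 0.0, 1.0]] [[0.0028, -0.9998, 0.0175], [-0.9893, -0.0053, -0.1456], [0.1457, -0.0169, -0.9892]] [30.4, 606.3, 1031.3]
{'time': 0.1, 'joint_positions': array([ 5.25735962e+01,  1.79554477e+01,  8.58480519e+01,  4.64067207e-04,
        7.62595678e+01, -1.28017617e+01]), 'joint_velocities': array([ 0.0629671 , -0.06962308, -0.0799918 ,  0.03830051,  0.00505509,
        0.09299132]), 'tau': array([ 1.91225372e-03, -4.02819550e+01, -2.52643758e+01,  6.95563573e-02,
        3.42767942e-02, -3.22301878e-05]), 'tcp_pos': array([218.64949329, 477.07604401, 238.23589475]), 'orientation': array([-1.79938600e+02, -1.44138305e-02,  1.55375240e+02]), 'contact_force': array([-0.15123363,  0.1298722 , -0.3027622 ]), 'torque': array([0.0446893 , 0.02300081, 0.04407409]), 'finger_force': 0.0, 'grip_width': 1.0009902786281002}
```

View pics/scene0.png

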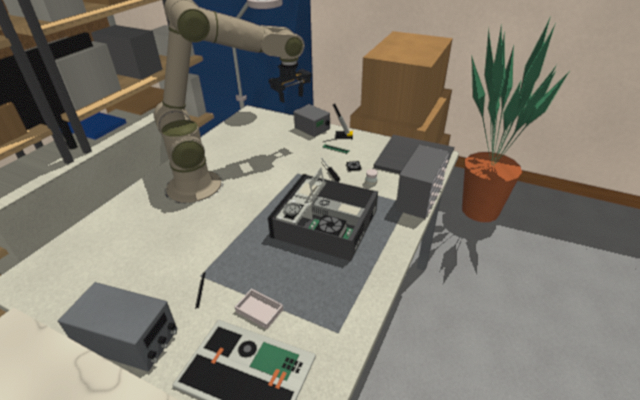

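View pics/top0.png

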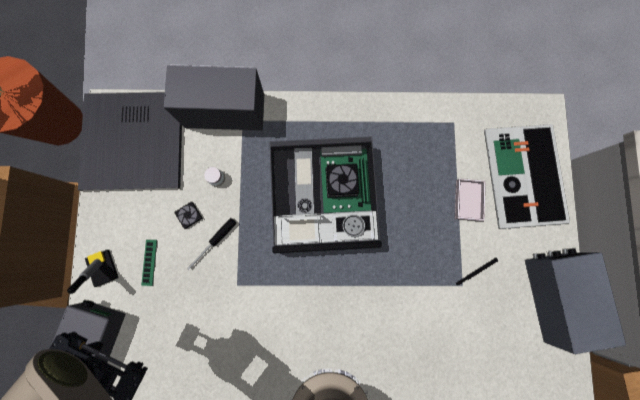

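The scene view shows the case in mid-table with the hold-down raised. In the top view the case spans columns 272–381 and rows 138–252: bezel towards the robot, PSU at (303,180), cooler at (343,180), dish at (354,225). Next I'll write helpers and get a coarse case pose.

```bash
cat > h.py <<'E'
import numpy as np, cv2
from plant import manip, cams, sense
from scipy.spatial.transform import Rotation as Rn
def ray(f,px):
    d=np.linalg.inv(f["camera_matrix"])@np.array([px[0],px[1],1.]); R=np.array(f["R"]);t=np.array(f["t"])
    return -R.T@t, R.T@d/np.linalg.norm(d)
def onz(f,px,z):
    c,d=ray(f,px); return c+d*(z-c[2])/d[2]
def tri(fs,pxs):
    A=np.zeros((3,3));b=np.zeros(3)
    for f,p in zip(fs,pxs):
        c,d=ray(f,p);P=np.eye(3)-np.outer(d,d);A+=P;b+=P@c
    X=np.linalg.solve(A,b)
    return X,[float(np.linalg.norm(np.cross(X-ray(f,p)[0],ray(f,p)[1]))) for f,p in zip(fs,pxs)]
def proj(f,X):
    c=np.array(f["R"])@np.array(X)+np.array(f["t"]);p=f["camera_matrix"]@c;return p[:2]/p[2]
def tool(): # R, p
    s=sense();return Rn.from_euler('xyz',s['orientation'],degrees=True).as_matrix(),np.array(s['tcp_pos'])
E
python3 - <<'E'
from h import *
f=cams.grab_frame("top")
for p in [(272,145),(371,138),(381,244),(274,252)]: print(p,onz(f,p,96).round(0))
cv2.imwrite("pics/top1.png",cv2.resize(f["image"][125:265,255:395],(800,800),interpolation=cv2.INTER_CUBIC)[:600])
R,p=tool();print(R.round(3))
w=cams.grab_frame("wrist");print(w["camera_matrix"],"cam in tool",R.T@(-w["R"].T@w["t"]-p),"R cam in tool",(R.T@w["R"].T).round(3))
E
```

```text
(272, 145) [745. 165.  96.]
(371, 138) [ 768. -114.   96.]
(381, 244) [ 470. -136.   96.]
(274, 252) [448. 153.  96.]
[[-0.909  0.417 -0.001]
 [ 0.417  0.909 -0.001]
 [ 0.    -0.001 -1.   ]]
[[359.79188412   0.         315.89288311]
 [  0.         359.79188412 199.77069202]
 [  0.           0.           1.        ]] cam in tool [  65.09301843   -0.67438094 -147.13700043] R cam in tool [[ 0.001 -0.967 -0.255]
 [ 1.     0.001 -0.   ]
 [ 0.    -0.255  0.967]]
```

```bash
python3 shift.py '0 -54.7 -28.3 -6.9 0 0 0;0 -54.7 -28.3 -6.9 0 0 0;0 -54.7 -28.3 -6.9 0 0 0;0 -54.7 -28.3 -6.9 0 0 0;0 -54.7 -28.3 -6.9 0 0 0;0 -54.7 -28.3 -6.9 0 0 0;0 -54.7 -28.3 -6.9 0 0 0;0 -54.7 -28.3 -6.9 0 0 0;0 -54.7 -28.3 -6.9 0 0 0;0 0 0 0 0 0 -9.4' && python3 shift.py '0 0 0 0 0 0 -9.4;0 0 0 0 0 0 -9.4;0 0 0 0 0 0 0;0 0 0 0 0 0 0'
python3 - <<'E'
from h import *; import pickle
f=cams.grab_frame("wrist"); cv2.imwrite("pics/w1.png",f["image"]); pickle.dump(f,open("w1.pkl","wb"))
E
```

```text
time: 1.45
tcp_pos: [561.8, 37.3, 300.0]
orientation: [-180.0, -0.0, 164.7]
contact_force: [-0.2, 0.2, 0.0]
grip_width: 0.002
finger_force: 0.0
time: 1.95
tcp_pos: [560.1, 40.6, 300.7]
orientation: [180.0, -0.0, -176.6]
contact_force: [-0.9, 0.3, -0.0]
grip_width: 0.002
finger_force: 0.0
```

View pics/w1.png

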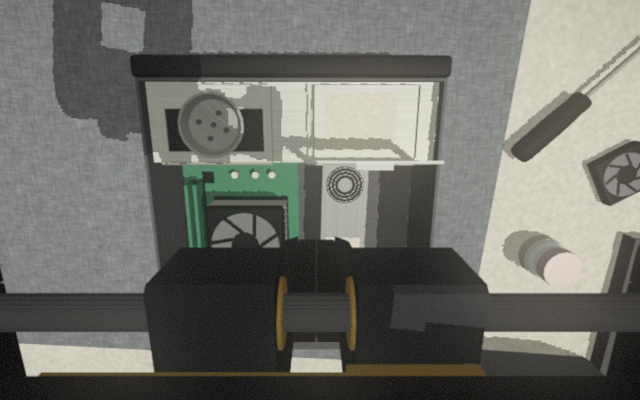

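The picture shows the case upside down (image down = +x). The bezel's top edge runs from (132,58) to (451,57), the dish is at (211,124), the PSU column is around cols 322–395 with its fan at (345,184), and the hold-down is nearly edge-on near row 161. I'll take a second view from further along x.

```bash
python3 shift.py '0 -60 0 0 0 0 0;0 -60 0 0 0 0 0;0 0 0 0 0 0 0;0 0 0 0 0 0 0'
python3 - <<'E'
from h import *; import pickle
f=cams.grab_frame("wrist"); pickle.dump(f,open("w2.pkl","wb")); g=pickle.load(open("w1.pkl","rb"))
c=lambda im,r:cv2.resize(im[r:r+140,130:460],(800,339),interpolation=cv2.INTER_CUBIC)
cv2.imwrite("pics/w12.png",np.vstack([c(g["image"],110)[:290],c(f["image"],0)])[:600])
cv2.imwrite("pics/w2.png",f["image"])
E
```

```text
time: 2.5
tcp_pos: [679.5, 48.1, 300.6]
orientation: [180.0, -0.0, -176.5]
contact_force: [0.1, 0.4, -0.4]
grip_width: 0.006
finger_force: 0.0
```

View pics/w2.png

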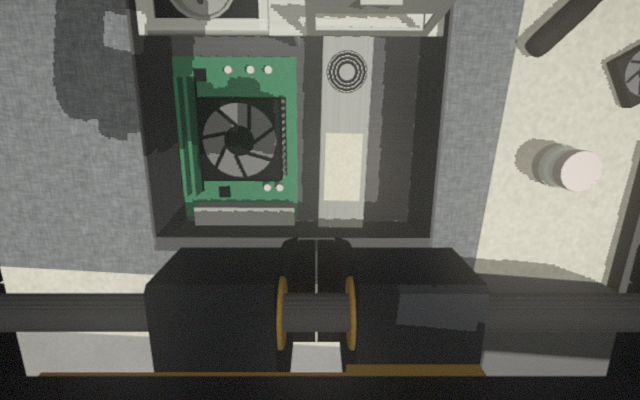

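View pics/w12.png

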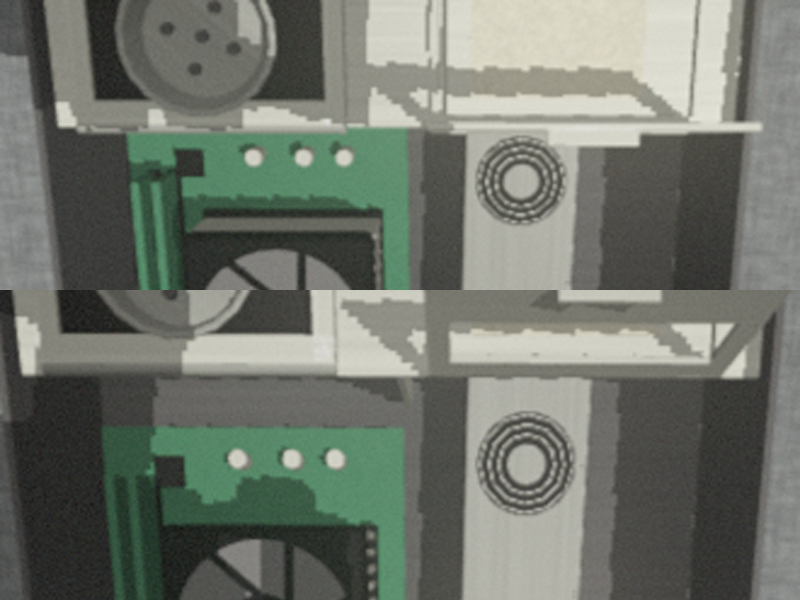

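Combined crop: the hold-down is seen edge-on in view 1, with its bar at cols 303–444, row ≈162 and its finger lip at cols 356–395. In view 2 its window frame is foreshortened at the top of the image, the PSU top spans cols 322–370 down to row ≈227, and the fan ring centre is at (347,72). Now the edge measurements.

```bash
cat > edges.py <<'E'
from h import *; import pickle
a=pickle.load(open("w1.pkl","rb"));b=pickle.load(open("w2.pkl","rb"))
def ed(f,line,fix,lo,hi,th=12):
    g=cv2.GaussianBlur(cv2.cvtColor(f["image"],cv2.COLOR_BGR2GRAY),(0,0),1).astype(float)
    s=(g[fix-2:fix+3,lo:hi].mean(0) if line=='row' else g[lo:hi,fix-2:fix+3].mean(1))
    d=np.gradient(s);k=[i for i in range(1,len(d)-1) if abs(d[i])>=abs(d[i-1]) and abs(d[i])>abs(d[i+1]) and abs(d[i])>th/2]
    out=[]
    for i in k:
        y0,y1,y2=abs(d[i-1:i+2]);o=.5*(y0-y2)/(y0-2*y1+y2);out.append((round(lo+i+o,1),int(round(d[i]))))
    return out
E
python3 - <<'E'
from edges import *
for c in(180,290,400): print("v1 col",c,ed(a,'col',c,45,90))
for r in (64,): print("v1 row",r,ed(a,'row',r,120,145),ed(a,'row',r,440,465))
for r in(110,160,205): print("v2 row",r,ed(b,'row',r,130,180,5),ed(b,'row',r,310,460,5))
for c in(170,310,345,415): print("v2 col",c,ed(b,'col',c,205,255,4))
for c in(320,440,250): print("v2 shelf col",c,ed(b,'col',c,20,60,8))
for c in(320,375,410): print("v1 gate col",c,ed(a,'col',c,140,180,8))
print("v1 gate row",ed(a,'row',162,290,460,8))
print(tri([a,b],[(345,184),(347,72)]))
E
```

```text
v1 col 180 [(np.float64(54.2), -15), (np.float64(77.0), 10), (np.float64(81.3), 22)]
v1 col 290 [(np.float64(52.4), -17), (np.float64(77.4), 14), (np.float64(81.5), 30)]
v1 col 400 [(np.float64(54.5), -19), (np.float64(77.6), 12), (np.float64(81.3), 27), (np.float64(85.0), 11)]
v1 row 64 [(np.float64(130.1), -15)] [(np.float64(451.2), 21)]
v2 row 110 [(np.float64(138.5), -7), (np.float64(175.5), 10)] [(np.float64(320.8), 29), (np.float64(369.0), -20), (np.float64(381.1), -11), (np.float64(414.8), -5), (np.float64(440.9), 18)]
v2 row 160 [(np.float64(144.2), -12), (np.float64(145.9), -13)] [(np.float64(319.4), 26), (np.float64(324.6), 10), (np.float64(361.1), -10), (np.float64(366.0), -20), (np.float64(379.4), -10), (np.float64(411.2), -5), (np.float64(436.4), 16), (np.float64(443.3), -3)]
v2 row 205 [(np.float64(150.2), -13)] [(np.float64(318.1), 27), (np.float64(363.7), -28), (np.float64(407.8), -5), (np.float64(432.5), 17)]
v2 col 170 [(np.float64(217.1), -2), (np.float64(236.8), 15), (np.float64(250.5), 11)]
v2 col 310 [(np.float64(221.5), -6), (np.float64(236.7), 9), (np.float64(
[... 207 characters left out ...]
 [(np.float64(29.7), -24), (np.float64(35.3), -10)]
v2 shelf col 440 [(np.float64(35.9), -22)]
v2 shelf col 250 [(np.float64(34.1), -21), (np.float64(37.6), 5), (np.float64(56.9), 7)]
v1 gate col 320 [(np.float64(149.6), 20), (np.float64(156.9), -19), (np.float64(160.1), 16), (np.float64(164.9), -28)]
v1 gate col 375 [(np.float64(149.6), 20), (np.float64(157.0), -19), (np.float64(160.6), 18), (np.float64(170.0), -30)]
v1 gate col 410 [(np.float64(155.9), -15), (np.float64(160.4), 17), (np.float64(164.9), -36)]
v1 gate row [(np.float64(302.9), -10), (np.float64(316.2), 12), (np.float64(443.9), -14)]
(array([578.87594785,  73.7764613 ,  51.27772648]), [0.09855914626805906, 0.0985591462680618])
```

```bash
python3 - <<'E'
from edges import *
P=lambda f,p,z:onz(f,p,z)[:2].round(1)
print("bezel rear top edge",[P(a,(c,r),98) for c,r in((180,77.),(290,77.4),(400,77.6))],"front",P(a,(180,54.2),98),P(a,(400,54.5),98))
print("bezel sides",P(a,(130.1,64),98),P(a,(451.2,64),98))
for r,l,rr in((110,138.5,440.9),(160,145,436.4),(205,150.2,432.5)):print("walls outer",P(b,(l,r),96),P(b,(rr,r),96))
print("lip?",[P(b,(c,r),96) for c,r in((170,236.8),(310,236.7),(345,236.8),(415,237.6))],[P(b,(c,r),96) for c,r in((170,250.5),(415,247.1))])
print("shelf",[P(b,(c,r),82) for c,r in((250,34.1),(320,35.3),(440,35.9))])
for r,l,rr in((110,320.8,369.0),(160,319.4,366),(205,318.1,363.7)):print("psu",P(b,(l,r),53),P(b,(rr,r),53))
print("psu rear",P(b,(345,227),53),P(b,(345,218.9),53))
for f in(a,b): print("cam",(-f["R"].T@f["t"]).round(1))
E
```

```text
bezel rear top edge [array([477.5, -90.7]), array([471.7,  10.7]), array([465.8, 112. ])] front [457.7 -90. ] [446.  109.6]
bezel sides [ 468.9 -135.8] [451.3 157.4]
walls outer [ 629.1 -124.3] [611.3 162. ]
walls outer [ 676.7 -121. ] [658.9 164.8]
walls outer [ 722.5 -118.4] [704.7 167.6]
lip? [array([755.7, -99.7]), array([746.6,  45.5]), array([744.4,  81.8]), array([740.8, 154.5])] [array([ 771.1, -100.3]), array([751.3, 155.9])]
shelf [array([553.8, -22.3]), array([550.7,  43.3]), array([544.3, 155.8])]
psu [618.9  48.9] [615.7 100.1]
psu [672.4  50.9] [669.2 102.2]
psu [723.9  52.7] [720.6 104.6]
psu rear [748.3  85.5] [738.5  84.7]
cam [494.9  36.  447.9]
cam [614.3  43.4 447.8]
```

```bash
cat >> h.py <<'E'
Cp=np.array([612.2,19.2,0]);Cy=3.4
Rc=Rn.from_euler('z',Cy,degrees=True).as_matrix()
c2w=lambda p:Cp+Rc@np.array(p,float)
w2c=lambda p:Rc.T@(np.array(p,float)-Cp)
def go(pc,yaw=None): # tool-axis shift to put TCP at case point
    R,p=tool();return (R.T@(c2w(pc)-p)).round(1), w2c(p).round(1)
E
python3 - <<'E'
from edges import *
from scipy.optimize import minimize_scalar
def ang(f,px,r,off=0):
    c,d=ray(f,px);c=w2c(c);d=Rc.T@d
    def e(th):
        X=np.array([-61-r*np.cos(th)+off*np.sin(th),0,90+r*np.sin(th)+off*np.cos(th)])
        k=np.array([d[2],-d[0]])/np.hypot(d[0],d[2]);return abs(np.dot(X[[0,2]]-c[[0,2]],k))
    g=np.linspace(.3,2.0,1701);v=[e(t) for t in g];i=np.argsort(v)[:3];return g[i].round(3),np.round(np.array(v)[i],2)
print(ang(a,(373,162.6),73,1.25),ang(b,(370,13.2),46,2.5),ang(b,(370,29.7),13,2.5))
th=1.5
e=lambda t:c2w([-61-73*np.cos(t),70,90+73*np.sin(t)])
for t in(1.4,1.55,1.7,1.85): print(t,proj(a,e(t)).round(1),proj(b,e(t)).round(1))
print(tri([a,b],[(373,160.6),(370,13.2)]))
print(go([0,70,175]))
E
```

```text
(array([1.408, 1.407, 1.409]), array([0.02, 0.05, 0.09])) (array([1.39 , 1.389, 1.391]), array([0.01, 0.03, 0.06])) (array([1.387, 1.386, 1.388]), array([0.  , 0.01, 0.01]))
1.4 [373.8 160.3] [380.6  -6. ]
1.55 [373.4 174. ] [380.1  10.4]
1.7 [372.8 187.1] [379.2  27.1]
1.85 [371.8 199.1] [378.   43.5]
(array([539.7971129 ,  85.82915602, 130.53511797]), [3.5316752200353614, 3.5316752200353783])
(array([ 68.5,  45.2, 126.7]), array([ 68.5,  25. , 301.8]))
```

Case at (612.2, 19.2), yaw 3.4°. Every check agrees to within about 1 mm (bezel, shelf edge, lip, walls). PSU centre is at case (25, 54) with relative yaw −1.1°, and its measured top of 51 mm fits 53. The hold-down angle is ≈1.40 from three readings. I'll approach behind it first.

```bash
python3 shift.py '0 27 11.2 38.5 0 0 0;0 27 11.2 38.5 0 0 0;0 27 11.2 38.5 0 0 0;0 27 11.2 38.5 0 0 0;0 0 0 0 0 0 0;0 0 0 0 0 0 0' 
python3 -c "
from h import *
print(go([-40,70,148]))"
```

```text
time: 3.3
tcp_pos: [570.2, 85.8, 149.4]
orientation: [-180.0, 0.3, -176.5]
contact_force: [0.6, -0.2, 0.5]
grip_width: 0.006
finger_force: 0.0
(array([2.1, 1. , 1.4]), array([-37.9,  69. , 149.4]))
```

```bash
python3 shift.py '0 11 0 0 0 0 0;0 11 0 0 0 0 0;0 8 0 2 0 0 0;0 9 0 3 0 0 0;0 8 0 5 0 0 0;0 7 0 5 0 0 0;0 6 0 7 0 0 0;0 6 0 7 0 0 0;0 3 0 7 0 0 0;0 3 0 7 0 0 0' && python3 shift.py '0 1 0 5 0 0 0;0 1 0 5 0 0 0;0 0 0 3 0 0 0;0 0 0 0 0 0 0;0 0 0 0 0 0 0'
python3 -c "
from h import *
print(go([-112,70,92.5]))"
```

```text
time: 4.55
tcp_pos: [497.4, 81.5, 103.3]
orientation: [180.0, 0.0, -176.4]
contact_force: [1.4, -1.1, 0.0]
grip_width: 0.006
finger_force: 0.2
time: 5.18
tcp_pos: [495.5, 81.4, 92.6]
orientation: [-180.0, 0.0, -176.4]
contact_force: [-8.6, -0.9, 21.8]
grip_width: 0.007
finger_force: 10.9
(array([-0.8,  1. ,  0.1]), array([-112.8,   69. ,   92.6]))
```

```bash
python3 shift.py '0 0 0 -40 0 0 0;0 -20 -5 -40 0 0 0.6;0.8 -40 -10 -30 0 0 0.6;0.8 0 0 0 0 0 0;0.8 0 0 0 0 0 0' 
python3 - <<'E'
from h import *
f=cams.grab_frame("wrist");cv2.imwrite("pics/w3.png",f["image"])
print(go([25,54.3,110]))
E
```

```text
time: 5.8
tcp_pos: [555.3, 69.9, 199.6]
orientation: [180.0, -0.1, -177.6]
contact_force: [-0.0, 0.2, -0.1]
grip_width: 0.324
finger_force: 0.0
(array([-79.2,   1.5,  89.4]), array([-54. ,  54.1, 199.6]))
```

View pics/w3.png

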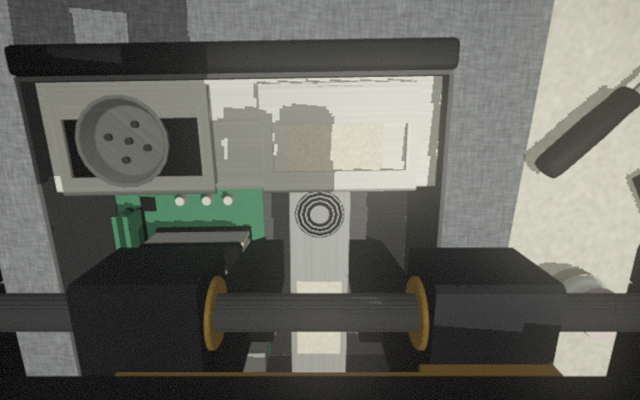

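The hold-down now lies flat over the drive, window at cols 274–406, rows 124–170. The dish is undisturbed at (121,140). The PSU, cols 290–350, is centred between the opening fingers. Next I'll go over the PSU and down.

```bash
python3 shift.py '0.8 -40 0.7 20 0 0 0;0.8 -39 0.8 30 0 0 0;0.8 0 0 39 0 0 0;0.8 0 0 35 0 0 0;0.8 0 0 18 0 0 0;0.8 0 0 10 0 0 0;0.8 0 0 6 0 0 0;0.8 0 0 3 0 0 0;0.8 0 0 0 0 0 0' 60
python3 -c "
from h import *
print(go([25,54.3,36]))"
```

```text
time: 6.98
tcp_pos: [635.3, 74.5, 40.3]
orientation: [-180.0, 0.0, -177.6]
contact_force: [-0.7, 1.1, -0.8]
grip_width: 0.801
finger_force: 0.0
(array([1.4, 0.4, 4.3]), array([26.4, 53.9, 40.3]))
```

```bash
python3 shift.py '0.8 1 0 3 0 0 0;0.8 0 0 2 0 0 0;0.8 0 0 0 0 0 0;0 0 0 0 0 0 0;0 0 0 0 0 0 0;0 0 0 0 0 0 0;0 0 0 0 0 0 0;0 0 0 0 0 0 0' 60
```

```text
time: 7.98
tcp_pos: [634.1, 74.8, 34.9]
orientation: [180.0, 0.0, -177.6]
contact_force: [0.0, 3.4, 1.0]
grip_width: 0.588
finger_force: 60.0
```

```bash
python3 shift.py '0 0 0 -3 0 0 0;0 0 0 -2 0 0 0;0 5 0 0 0 0 0;0 5 0 0 0 0 0;0 5 0 0 0 0 0;0 5 0 0 0 0 0;0 0 0 0 0 0 0;0 0 0 0 0 0 0' 
python3 - <<'E'
from h import *
print(go([5,54.3,40]),sense()['torque'])
E
```

```text
time: 8.98
tcp_pos: [614.3, 73.6, 39.9]
orientation: [-180.0, 0.0, -177.6]
contact_force: [-0.3, -0.1, -6.2]
grip_width: 0.583
finger_force: 60.0
(array([ 0.3,  0.1, -0.1]), array([ 5.3, 54.2, 39.9])) [0.06415686 0.00619259 0.00699891]
```

```bash
python3 shift.py '0 0 0 -10 0 -5 0;0 -0.8 0 -9.5 0 -5 0;0 -3.6 0 -8.7 0 -5 0;0 -5.2 0 -7.6 0 -5 0;0 -6.6 0 -6.3 0 -5 0;0 -10.5 0 -3.5 0 -5 0;0 0 0 0 0 0 0;0 0 0 0 0 0 0;0 0 0 0 0 0 0' 
python3 - <<'E'
from h import *
print(go([22,54.3,93.2]),sense()['torque'])
f=cams.grab_frame("scene");cv2.imwrite("pics/s2.png",cv2.resize(f["image"][140:280,230:410],(770,600),interpolation=cv2.INTER_CUBIC))
E
```

```text
time: 10.1
tcp_pos: [631.3, 74.4, 92.8]
orientation: [180.0, 29.9, -177.6]
contact_force: [-1.0, -1.0, -7.3]
grip_width: 0.583
finger_force: 60.0
(array([ 0.1,  0.3, -0.5]), array([22.3, 54. , 92.8])) [-0.03794614  0.87124412  0.01719892]
```

View pics/s2.png

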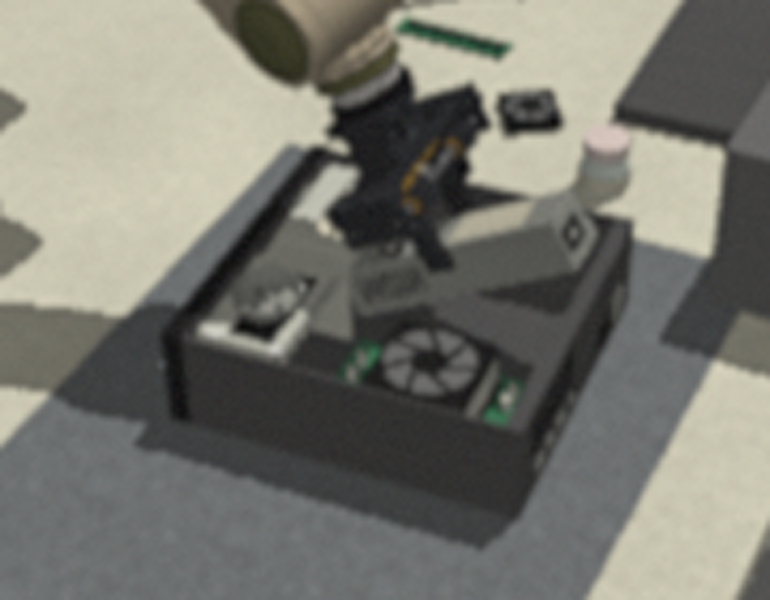

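The PSU is tilted in the fingers with its rear end (inlet at crop (572,233)) above the walls and the lip. I'll check that point against the predicted tilt.

```bash
python3 - <<'E'
from h import *
f=cams.grab_frame("scene")
for al in(20,25,30):
    s,c=np.sin(np.radians(al)),np.cos(np.radians(al))
    print(al,proj(f,c2w([22.3+115*c+7*s,54,92.8+115*s-7*c])).round(1))
print("seen",230+572*180/770,140+233*140/600)
E
```

```text
20 [365.8 197.1]
25 [365.  194.8]
30 [364.  192.4]
seen 363.7142857142857 194.36666666666667
```

```bash
python3 shift.py '0 -6 0 0 0 0 0;0 -11 0 0 0 0 0;0 -12 0 0 0 0 0;0 -12 0 0 0 0 0;0 -12 0 0 0 0 0;0 -12 0 0 0 0 0;0 0 0 0 0 0 0;0 0 0 0 0 0 0' 
python3 - <<'E'
from h import *
print(go([78,54.3,125]),sense()['torque'])
E
```

```text
time: 11.2
tcp_pos: [687.1, 76.8, 125.0]
orientation: [180.0, 29.9, -177.6]
contact_force: [-0.5, -0.1, -6.5]
grip_width: 0.584
finger_force: 60.0
(array([ 0.1,  1.3, -0.1]), array([ 78.2,  53. , 125. ])) [0.01848886 0.89854591 0.00990563]
```

```bash
python3 shift.py '0 -5 0 -8.7 0 0 0;0 -10 0 -17.3 0 0 0;0 -10 0 -17.3 0 0 0;0 -10 0 -17.3 0 0 0;0 -10 0 -17.3 0 0 0;0 -5 0 -8.7 0 0 0;0 0 0 0 0 6 0;0 0 0 0 0 6 0;0 0 0 0 0 6 0;0 0 0 0 0 6 0' && python3 shift.py '0 0 0 0 0 6 0;0 10 0 10 0 0 0;0 15 0 15 0 0 0;0 10 0 10 0 0 0;0 0 0 0 0 0 0;0 0 0 0 0 0 0;0 0 0 0 0 0 0'
python3 - <<'E'
from h import *
print(go([38,54,190]),sense()['torque'])
f=cams.grab_frame("scene");cv2.imwrite("pics/s3.png",cv2.resize(f["image"][120:280,230:430],(750,600),interpolation=cv2.INTER_CUBIC))
E
```

```text
time: 12.45
tcp_pos: [687.5, 76.7, 225.7]
orientation: [-180.0, 5.9, -177.6]
contact_force: [1.0, 0.1, -7.1]
grip_width: 0.588
finger_force: 60.0
time: 13.32
tcp_pos: [653.1, 75.2, 191.0]
orientation: [-180.0, 0.1, -177.6]
contact_force: [-0.1, -0.9, -6.5]
grip_width: 0.58
finger_force: 60.0
(array([6.1, 0.4, 1. ]), array([ 44.1,  53.5, 191. ])) [ 0.00875211 -0.01666605 -0.00816465]
```

View pics/s3.png

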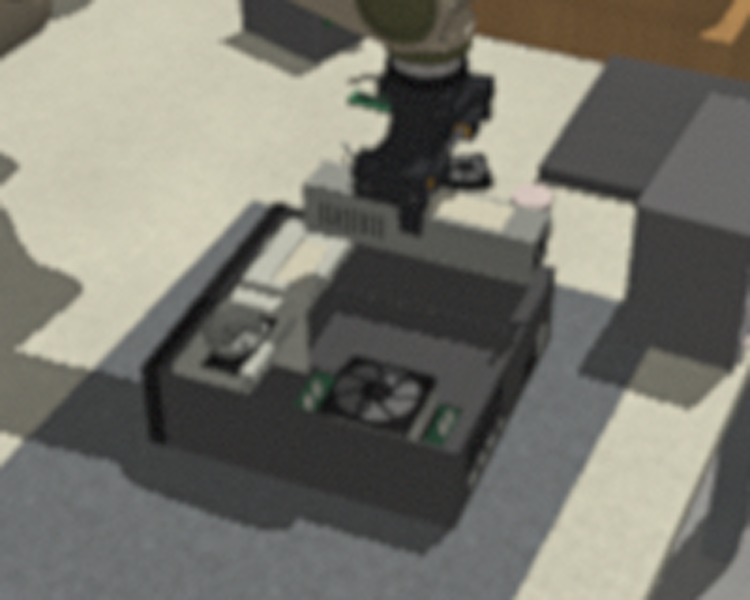

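The PSU is held level at crop cols 305–550, with its underside about 60 mm over the walls. The hold-down is shut over the drive at (290,260), and the dish is in place. I'll let it settle, then hand in.

```bash
python3 shift.py '0 0 0 0 0 0 0;0 0 0 0 0 0 0' && python3 -c "
from plant import manip, cams, sense
print(manip.finish_job())"
```

```text
time: 13.62
tcp_pos: [652.6, 75.3, 190.5]
orientation: [-180.0, 0.0, -177.6]
contact_force: [-0.5, -0.1, -6.7]
grip_width: 0.587
finger_force: 60.0
the job is handed in; nothing more can be done
None
```

The hold-down is shut over the drive, and the power supply is out and held level and still about 60 mm above the case walls; I handed the job in at 13.6 s, and no verdict was returned.

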